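# Find the switch that still snaps

### The arm

A 7-joint arm with a two-finger parallel gripper is mounted at the origin on the work surface. World frame = base frame: x ahead of the robot, y to its left, z up, the work surface at z = 0. Lengths are in m, angles in rad, forces in N, time in s.
With the tool pointing down it reaches from about 0.4 to 0.85 m from the base axis. Payload 10.4 kg.
Tool frame: the origin (TCP) lies at the very end of the fingers, on their centre line; the grasp point (between the pads) lies 19 mm behind it; z points along the fingers, y is the direction in which the jaws open and shut (so a half turn about z gives the same grasp; the last joint's range is limited). The gripper opens to 87 mm and grips with 3 to 60 N. Pads are 19 mm wide; open, the fingers measure 117 mm over their backs; the gripper's body (75 mm by 190 mm) begins 51 mm behind the grasp point.
Start: joints at [1.084, 0.332, -0.065, 1.46, 0.022, 1.35, -0.088], TCP at [0.28, -0.559, 0.223] pointing down, gripper open.
Joint ranges: [-2.6, 2.6], [-0.5, 2.12], [-1.47, 1.34], [0.16, 2.42], [-1.27, 4.41], [0.06, 2.06], [-2.6, 2.6]. Speed limits (rad/s): [2.22, 2.22, 2.79, 2.79, 3.14, 3.14, 3.14].

### API

Orientations are given as a unit quaternion [x, y, z, w].
In Python, from bench import r, eyes, job gives the robot as it stands. The module is installed in compiled form; this text tells all that it offers.
- The arm moves only by the tool play_rows, never from a script. Its argument "motion" is a list of rows, each a list of 7 numbers: the shift along the tool's x, y, z as a fraction of full scale, then the turn, a rotation vector about the tool's x, y, z as a fraction of full scale, then the opening in per cent of the stroke, from 0 (shut) to 100 (fully open). A call has 1 to 5 rows; each row is the pose to reach, as a shift and turn from the pose commanded when the call began, along the tool's axes at that moment; what a row does not reach only later rows make up. Full scale, the value 1, is 0.2 m for a shift and 90 degrees for a turn. A row lasts 1/8 s, in which the tool goes at most 62.5 mm and 10.7 degrees, less where a joint would pass 70% of its speed; a pose out of reach is approached as far as the arm can. A call with a number of a shift or a turn outside -1 to 1 is refused whole. A call with a gripper value outside its range is refused whole. The fingers move at their own pace and stop on an object; "squeeze" is the grip in N (left out, the last holds). Time passes only in rows, so rows that repeat a pose let the fingers close. It gives the time, the measured TCP pose, the force and the opening at its end, in the units of the state.
- r.read_state(): the state, without advancing time (a new reading comes with each control period).
- eyes.camera(name): name is "side" or "top" or "wrist"; returns a dict with "image" (384x512x3 uint8, red, green, blue), "mtx" (3x3 intrinsics, pixels), "R" (3x3) and "t" (3): a world point X has camera coordinates R X + t. Camera axes: x right, y down, z forward; pixel columns grow to the right and rows downward; lengths in m; the calibration is good to about 2 mm. A picture is of the moment at which its call begins. There is no depth.
- job.close_job(): hands the job in, once; it reports no verdict.
Trained networks look in a picture, given as the dict that the camera call returned (one of the last four; its "shot" number tells which), for a name from the list of things; names that differ only in an ending like _2 or _b are one class to them, and where a whole thing is asked for, a point or a joint stands for the part that bears it (a point fixed in the world has none). Each returns a list of dicts, best first, with "p" (0 to 1); they miss things now and then, are a little off and sometimes report something else, mostly with a low value. They report only what shows in the picture. A call takes as long as a camera call. They do not tell look-alikes from the thing itself.
- eyes.regions_of(picture, label): "region" (384x512 bool, what is visible of it) and "xy" ([column, row] in pixels, amid what is visible of it).
- eyes.landmark_of(picture, label): "xy" ([column, row] in pixels: a listed point, or the origin of a listed thing).
The state is a dict: "time": time; "joint_positions": joint angles; "joint_vel": joint speeds; "joint_torque": joint torques, N m; "ee_pos": TCP position; "eef_rot": TCP orientation; "ft_force": force on the tool from outside, world axes, zero at the start; "torque": the same for the moment, N m; "width": finger opening in m.
Only numpy, scipy, OpenCV 4.12 (cv2) and the standard library are available. Lean on these libraries where they do the work, as an engineer would, in place of code of your own. Each camera call takes 0.05 s, during which the arm holds its last target. There are 200 camera calls.

### The job

Four pushbutton switches that look alike stand in the aluminium nest plate, and only one of them still snaps: press their caps slowly, with no more than 15 N, until you find the one whose force rises and then suddenly gives way, and press that one through its snap. Then set that good switch down, upright and fully home, in the empty pocket of the grey carrier, without dropping it, and let go. Leave the soft ones in their pockets and do not disturb the other things on the bench.

Things in the scene. Friction and masses are not known exactly. Their poses are not given: they have to be found in the camera images.
- place0 (a point): Centre of the floor of a nest pocket, 8 mm above the bench; axes as the nest's. A switch stands in it, underside here, within 1.5 mm sideways: off-white housing 42 x 42 mm, 56 mm tall, flat sides facing along x and y; round black cap on top, 30 mm across. Cap top 72 mm above this point, middle of the switch 36 mm above it. About 0.27 kg. Which switch is where varies.
- place1 (a point): Centre of the floor of a nest pocket, 8 mm above the bench; axes as the nest's. A switch stands in it, underside here, within 1.5 mm sideways: off-white housing 42 x 42 mm, 56 mm tall, flat sides facing along x and y; round black cap on top, 30 mm across. Cap top 72 mm above this point, middle of the switch 36 mm above it. About 0.27 kg. Which switch is where varies.
- place2 (a point): Centre of the floor of a nest pocket, 8 mm above the bench; axes as the nest's. A switch stands in it, underside here, within 1.5 mm sideways: off-white housing 42 x 42 mm, 56 mm tall, flat sides facing along x and y; round black cap on top, 30 mm across. Cap top 72 mm above this point, middle of the switch 36 mm above it. About 0.27 kg. Which switch is where varies.
- place3 (a point): Centre of the floor of a nest pocket, 8 mm above the bench; axes as the nest's. A switch stands in it, underside here, within 1.5 mm sideways: off-white housing 42 x 42 mm, 56 mm tall, flat sides facing along x and y; round black cap on top, 30 mm across. Cap top 72 mm above this point, middle of the switch 36 mm above it. About 0.27 kg. Which switch is where varies.
- nest: Nest: Fixed aluminium plate 75 x 355 x 18 mm with four square pockets in a row along its y axis, 85 mm apart (at y = -127.5, -42.5, 42.5 and 127.5 mm); pockets 45 x 45 mm, 10 mm deep. Origin: centre of its underside on the bench; y along the row, z up. Yaw varies.
- nest_mid (a point): Middle of the nest. Behaviour of every cap: pressed straight down it springs back, hard stop after 10 mm; 0.8 N to start, 9 to 11 N at the bottom; over 15 N breaks it. Good switch: climbs to about 5.5 N at 2.2 mm, falls to about 1.8 N at 6 mm, climbs again (the snap). Soft switches: the force only climbs or stays level, never falls, though one gets harder early and then stays at 4 to 5 N for a while.
- carrier: Fixed grey plastic carrier 75 x 165 x 18 mm with two square pockets 49 x 49 mm, 10 mm deep, 85 mm apart along its y axis: the one at y = -42.5 mm is empty, the one at y = +42.5 mm holds the selector switch. Origin: centre of its underside; z up. Its place and yaw vary.
- pocket (a point): Centre of the floor of the carrier's empty pocket, 8 mm above the bench; axes as the carrier's (the pocket's sides lie along x and y). A switch seated in it has its underside here.
- selector: Bystander: a rotary selector switch of the same housing (42 x 42 x 56 mm) with a bar-shaped handle on top (16 mm more) in the carrier's other pocket. Origin: centre of its underside.
- spare_ring: Bystander: steel ring 38 mm across, 8 mm tall, lying just beyond the carrier. Origin: centre of its underside.
- weight: Bystander: steel calibration weight with a knob, 32 mm across, 50 mm tall. Origin: centre of its underside.
- screwdriver: Bystander: screwdriver 170 mm long lying at the right. Origin: under its middle, x along it.
- caliper: Bystander: steel caliper 200 mm long lying flat at the left. Origin: under its middle, x along it.
- jar: Bystander: jar 52 mm across, 75 mm tall. Origin: centre of its underside.
Things that resemble listed ones, but are neither listed nor needed, are in the scene too. What is shaped like the carrier but blue or red is not meant.

How it is judged:
On the way:
1. the good switch's cap has been pressed down through its snap (z of good_switch_top in the frame of good_switch_mid below 0.0328 m and contact force between good_switch_cap and the fingers above 0.5 N), for 0.05 s.
At the end, for the whole second after the job is handed in: The switch that snaps stands upright (within 4 degrees) in the empty carrier pocket, underside within 3 mm of its floor, axis within 7 mm of its centre, released and at rest; the three soft switches stand upright (within 4 degrees) in the nest, within 8 mm of their start (horizontal distance between good_switch_mid and pocket below 0.007 m and z of good_switch_mid in the frame of pocket between 0.033 and 0.039 m and angle between each of good_switch_mid, soft_switch1_mid, soft_switch2_mid, soft_switch3_mid's own z axis and vertical below 0.08 rad and contact force between good_switch and the fingers below 0.05 N and linear speed of good_switch below 0.02 m/s and distance of each of soft_switch1_mid, soft_switch2_mid, soft_switch3_mid from where it was at the start of the episode below 0.008 m); the robot touches nothing.
It fails at once if a cap is loaded with more than 15 N (contact force between any of soft_switch1_cap, soft_switch2_cap, good_switch_cap, soft_switch3_cap and anything else above 15 N).
It fails at once if a switch is dropped (moves freely faster than 0.6 m/s, a fall of about 20 mm) ((linear speed of soft_switch1 above 0.6 m/s and contact force between soft_switch1 and the fingers below 0.05 N) or (linear speed of soft_switch2 above 0.6 m/s and contact force between soft_switch2 and the fingers below 0.05 N) or (linear speed of good_switch above 0.6 m/s and contact force between good_switch and the fingers below 0.05 N) or (linear speed of soft_switch3 above 0.6 m/s and contact force between soft_switch3 and the fingers below 0.05 N)).
It fails at once if a bystander is moved by more than 15 mm (distance of any of selector, spare_ring, weight, screwdriver, caliper, jar from where it was at the start of the episode above 0.015 m).
It also fails if it takes over 72 s, if anything falls off the work surface, if the arm or the gripper's body presses on something with over 40 N, if the wrist force passes 120 N, or if a joint passes its speed limit or range.

## Working session

There is one attempt and no reset: what is moved stays moved. The work goes in short steps, Python scripts to look and compute and a tool call to move; the robot and the scene stay as the last step left them, time stands still between calls to the robot, and variables do not carry over. Pictures are saved under pics/ and viewed, about 8 in all and at most 12, crops included, and the job is handed in when it is done.

Besides the shell and the picture viewer there is one more tool, called after "Request:" as name(argument=value, ...) on one line, values as JSON. play_rows: Moves the arm, as the interface text tells. Shift numbers are shares of 0.2 m and turn numbers shares of 90 degrees, none past 1 either way. Its arguments: {"type":"object","properties":{"motion":{"type":"array","items":{"type":"array","items":{"type":"number"}}},"squeeze":{"type":"number"}},"required":["motion"]}

```bash
mkdir -p pics; cat > h.py <<'E'
import numpy as np, cv2
from bench import r, eyes, job
from scipy.spatial.transform import Rotation as Ro
def ray(c,xy,z):
    d=c["R"].T@np.linalg.inv(c["mtx"])@np.array([xy[0],xy[1],1.]); o=-c["R"].T@c["t"]
    return o+d*(z-o[2])/d[2]
def proj(c,X):
    p=c["mtx"]@(c["R"]@np.array(X)+c["t"]); return p[:2]/p[2]
def save(c,n): cv2.imwrite(f"pics/{n}.png",c["image"][...,::-1])
E
python3 - <<'E'
from h import *
s=r.read_state(); print(s)
cs={n:eyes.camera(n) for n in("side","top")}
cv2.imwrite("pics/a.png",np.vstack([cs["top"]["image"],cs["side"]["image"]])[...,::-1])
for n,c in cs.items():
    print(n,-c["R"].T@c["t"])
    for l,z in(("place0",.008),("place1",.008),("place2",.008),("place3",.008),("nest",0),("nest_mid",0),("carrier",0),("pocket",.008),("selector",.008)):
        print(n,l,[(round(d["p"],2),np.round(d["xy"]).tolist(),np.round(ray(c,d["xy"],z),3).tolist()) for d in eyes.landmark_of(c,l)[:4]])
E
```

```text
{'time': 0.0, 'joint_positions': array([ 1.08436864,  0.33285587, -0.06470363,  1.46094608,  0.02159256,
        1.34989378, -0.08850767]), 'joint_vel': array([-1.97300677e-04,  1.56319570e-03,  1.66699220e-04, -8.50749648e-04,
       -3.78271759e-05,  9.13816197e-04,  1.41809085e-03]), 'joint_torque': array([-1.53608929e-03, -6.23245239e+01,  2.35830800e-02, -3.89883327e+01,
       -6.13102061e-02,  3.98310937e-02,  1.56080423e-04]), 'ee_pos': array([ 0.27943436, -0.55862005,  0.22176167]), 'eef_rot': array([ 9.73226309e-01,  2.29847898e-01, -1.89579257e-04, -6.77924473e-04]), 'ft_force': array([-0.10484707,  0.0710531 ,  0.74091711]), 'torque': array([-0.02251642,  0.0022138 , -0.02465341]), 'width': 0.08717780970868784}
side [0.1277928  0.92804197 0.95338192]
side place0 [(0.97, [256.0, 210.0], [0.477, -0.019, 0.008]), (0.93, [266.0, 194.0], [0.473, -0.095, 0.008]), (0.67, [247.0, 233.0], [0.468, 0.077, 0.008]), (0.59, [233.0, 257.0], [0.472, 0.173, 0.008])]
side place1 [(0.97, [256.0, 210.0], [0.477, -0.019, 0.008]), (0.93, [266.0, 194.0], [0.473, -0.095, 0.008]), (0.67, [247.0, 
[... 1630 characters left out ...]
203.0, 214.0], [0.465, 0.076, 0.008]), (0.92, [232.0, 213.0], [0.47, -0.011, 0.008]), (0.88, [175.0, 209.0], [0.479, 0.16, 0.008]), (0.71, [259.0, 212.0], [0.475, -0.089, 0.008])]
top nest [(0.9, [215.0, 212.0], [0.473, 0.042, 0.0])]
top nest_mid [(0.66, [220.0, 207.0], [0.487, 0.028, 0.0])]
top carrier [(0.93, [228.0, 149.0], [0.666, 0.006, 0.0]), (0.77, [405.0, 181.0], [0.575, -0.528, 0.0]), (0.7, [159.0, 272.0], [0.295, 0.199, 0.0]), (0.58, [110.0, 169.0], [0.601, 0.363, 0.0])]
top pocket [(0.95, [241.0, 152.0], [0.656, -0.033, 0.008]), (0.66, [178.0, 274.0], [0.29, 0.143, 0.008]), (0.62, [418.0, 179.0], [0.579, -0.565, 0.008])]
top selector [(0.68, [216.0, 151.0], [0.659, 0.043, 0.008])]
```

```bash
python3 -c "
import cv2;a=cv2.imread('pics/a.png');t=a[:384];cv2.imwrite('pics/b.png',cv2.resize(t[100:330,60:460],(800,460),interpolation=3))"
```

```text
(no output)
```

View pics/b.png

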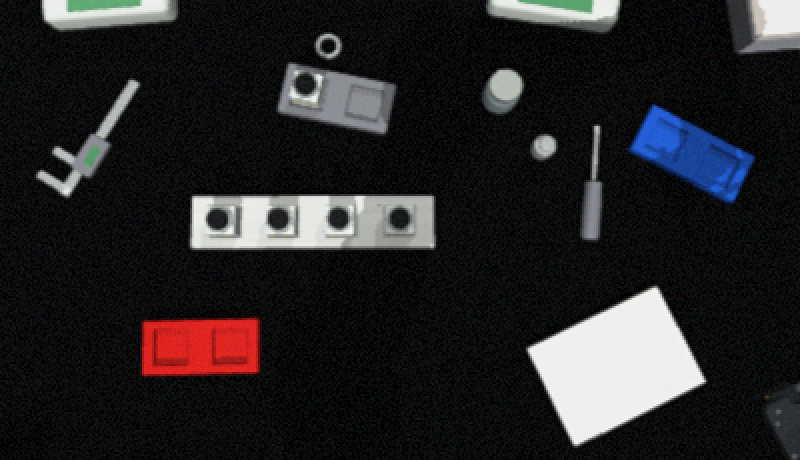

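View pics/a.png

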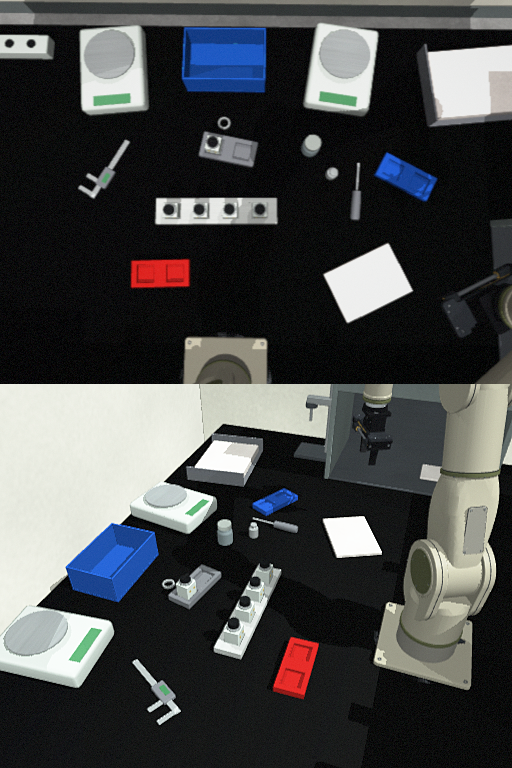

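The grey carrier is at top-image (228,149), with its empty pocket at (241,152). The red one (159,272) and the blue one (405,181) are lookalikes, and so is the block at the far left. Heading for the nest.

Request:
play_rows(motion=[[0.2, -0.2, -0.03, 0, 0, -0.11, 100], [0.4, -0.4, -0.06, 0, 0, -0.22, 100], [0.6, -0.6, -0.09, 0, 0, -0.33, 100], [0.8, -0.8, -0.12, 0, 0, -0.44, 100], [1, -1, -0.15, 0, 0, -0.55, 100]])

```text
time: 1.62
ee_pos: [0.3694, -0.2889, 0.253]
eef_rot: [0.786, 0.618, -0.0, 0.0]
ft_force: [0.3, 1.2, -0.1]
width: 0.0871
```

```bash
cat >> h.py <<'E'
def need(p,yaw):
    "tool-frame shift/turn fractions to reach TCP p with tool x at world yaw (deg), pointing down"
    s=r.read_state(); R0=Ro.from_quat(s["eef_rot"])
    T=Ro.from_euler('z',yaw,degrees=True)*Ro.from_euler('x',180,degrees=True)
    sh=R0.inv().apply(np.array(p)-s["ee_pos"])/.2; tu=(R0.inv()*T).as_rotvec()/(np.pi/2)
    print("t",round(s["time"],2),"pos",np.round(s["ee_pos"],4),"f",np.round(s["ft_force"],2),"w",round(s["width"],4),"yaw",round(np.degrees(np.arctan2(*R0.apply([1,0,0])[1::-1])),2))
    print("shift",np.round(sh,4),"turn",np.round(tu,4))
E
python3 -c "
from h import *
need([.43,.035,.28],90)"
```

```text
t 1.62 pos [ 0.3694 -0.2889  0.253 ] f [ 0.33  1.17 -0.05] w 0.0871 yaw 76.4
shift [ 1.645  -0.0862 -0.1361] turn [ 0.0003  0.0004 -0.1511]
```

Request:
play_rows(motion=[[0.3, -0.02, -0.03, 0, 0, -0.05, 100], [0.6, -0.05, -0.08, 0, 0, -0.1, 100], [0.85, -0.07, -0.11, 0, 0, -0.15, 100], [1, -0.086, -0.136, 0, 0, -0.151, 100], [1, -0.086, -0.136, 0, 0, -0.151, 100]])

```text
time: 2.25
ee_pos: [0.401, -0.0903, 0.2805]
eef_rot: [0.708, 0.706, 0.0, 0.001]
ft_force: [-0.7, -0.5, -0.3]
width: 0.0869
```

```bash
python3 -c "
from h import *
need([.43,.035,.28],90)
c=eyes.camera('wrist');save(c,'w1');print(-c['R'].T@c['t'],c['R'])
print([np.round(proj(c,[.47,y,.0]),0) for y in (-.1,0,.1)])"
```

```text
t 2.25 pos [ 0.401  -0.0903  0.2805] f [-0.7  -0.53 -0.27] w 0.0869 yaw 89.9
shift [0.6267 0.1438 0.0021] turn [ 0.001   0.0007 -0.0011]
[ 0.40090582 -0.01851868  0.44219687] [[ 0.99999265 -0.00311528  0.00223512]
 [-0.0036004  -0.96339919  0.26804672]
 [ 0.00131827 -0.2680528  -0.96340332]]
[array([309., 164.]), array([312.,  87.]), array([315.,  -2.])]
```

View pics/w1.png

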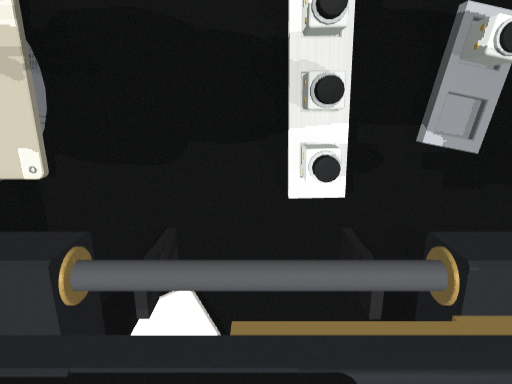

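Wrist view: nest near x=320 with three switches (325,8), (328,90) and (326,168), and the carrier's empty pocket at (462,116). Backing up for one fuller view.

Request:
play_rows(motion=[[0.05, 0.2, -0.2, 0, 0, 0, 0], [0.1, 0.4, -0.4, 0, 0, 0, 0], [0.1, 0.6, -0.55, 0, 0, 0, 0], [0.1, 0.65, -0.55, 0, 0, 0, 0], [0.1, 0.65, -0.55, 0, 0, 0, 0]])

```text
time: 2.92
ee_pos: [0.5303, -0.074, 0.3883]
eef_rot: [0.709, 0.705, -0.001, -0.001]
ft_force: [-0.2, -0.2, -0.9]
width: 0.0449
```

```bash
python3 - <<'E'
from h import *
need([.47,.035,.13],90)
c=eyes.camera('wrist');save(c,'w2');print(-c['R'].T@c['t'])
np.savez('w2.npz',**{k:c[k] for k in('image','mtx','R','t')})
for l,z in(("place0",.008),("pocket",.008),("selector",.008)):
    print(l,[(round(d["p"],2),np.round(d["xy"]).tolist(),np.round(ray(c,d["xy"],z),4).tolist()) for d in eyes.landmark_of(c,l)[:5]])
for l in("nest","carrier"):
    for d in eyes.regions_of(c,l)[:2]:
        m=d["region"].astype(np.uint8)
        k=max(cv2.findContours(m,0,2)[0],key=cv2.contourArea)
        q=cv2.boxPoints(cv2.minAreaRect(k))
        # rectangle in world at top plane z=.018
        w=np.array([ray(c,p[0],.018)[:2] for p in k],np.float32)
        print(l,round(d["p"],2),d["xy"],q.tolist(),"world rect",cv2.minAreaRect((w*1000).astype(np.float32)))
E
```

```text
t 2.92 pos [ 0.5303 -0.074   0.3883] f [-0.19 -0.24 -0.88] w 0.0449 yaw 89.62
shift [ 0.542  -0.3024  1.2924] turn [-0.0014 -0.0005 -0.0042]
[ 0.53121065 -0.00254517  0.55008971]
place0 [(0.73, [225.0, 102.0], [0.4774, -0.0008, 0.008]), (0.61, [221.0, 158.0], [0.4671, -0.0909, 0.008]), (0.6, [222.0, 48.0], [0.4758, 0.0768, 0.008])]
pocket [(0.73, [336.0, 122.0], [0.6551, -0.0345, 0.008])]
selector [(0.94, [350.0, 65.0], [0.6712, 0.0522, 0.008])]
nest 0.92 [224.7, 85.3] [[192.8439178466797, 0.0048828125], [245.9483184814453, -1.654632568359375], [251.88002014160156, 188.1599884033203], [198.77561950683594, 189.8195037841797]] world rect ((477.53118896484375, 0.0799407958984375), (76.803955078125, 281.344482421875), 0.9312081336975098)
carrier 0.92 [96.9, 8.3] [[69.0, 0.0], [126.0, 0.0], [126.0, 27.0], [69.0, 27.0]] world rect ((298.38909912109375, 123.61244201660156), (35.333621978759766, 80.26029968261719), 89.5217514038086)
carrier 0.66 [339.2, 105.3] [[305.9037170410156, 143.52210998535156], [332.8664245605469, 32.30095291137695], [382.8672790527344, 44.42237854003906], [355.9045715332031, 155.64353942871094]] world rect ((662.0114135742188, 5.7513580322265625), (165.5276641845703, 79.52227020263672), 78.2686538696289)
```

View pics/w2.png

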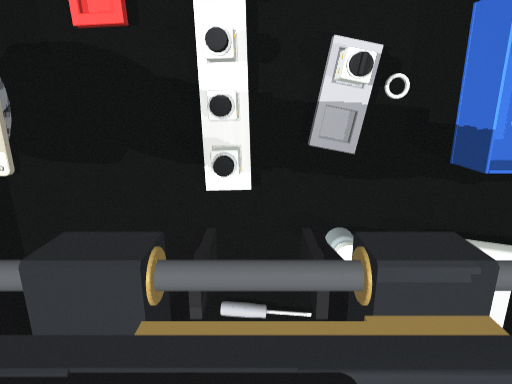

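Wrist view 2: caps at about (217,40), (220,105) and (223,165), the fourth out of view above. The grey carrier is at (340,100) with its empty pocket at (336,122) and the selector at (361,64).

```bash
python3 - <<'E'
from h import *
c=dict(np.load('w2.npz')); g=cv2.cvtColor(c['image'],cv2.COLOR_RGB2GRAY)
m=(g<70).astype(np.uint8); n,l,s,ce=cv2.connectedComponentsWithStats(m)
P=[]
for i in range(1,n):
    if 200<s[i,4]<1200 and 190<ce[i,0]<260 and ce[i,1]<200:
        w=ray(c,ce[i],.080); P.append(w[:2]); print(ce[i].round(1),s[i,4],s[i,2:4],w.round(4))
P=np.array(P); v=P[0]-P[-1]; print("yaw of row",np.degrees(np.arctan2(v[1],v[0]))-90, np.linalg.norm(np.diff(P,axis=0),axis=1))
t=(P[-1]+0); need([*P[-1],.10],90+.0)
E
```

```text
[216.5  39.4] 423 [22 24] [0.4762 0.0774 0.08  ]
[220.1 105.4] 348 [21 20] [ 0.4777 -0.006   0.08  ]
[223.3 165.7] 316 [21 20] [ 0.4791 -0.0899  0.08  ]
yaw of row 0.9704336059084824 [0.0833528  0.08390413]
t 3.23 pos [ 0.5299 -0.0733  0.3898] f [ 0.93 -0.87 -0.2 ] w 0.0208 yaw 89.64
shift [-0.083  -0.2536  1.4491] turn [ 0.      0.0006 -0.004 ]
```

Request:
play_rows(motion=[[-0.04, -0.12, 0.28, 0, 0, 0, 0], [-0.083, -0.254, 0.55, 0, 0, -0.01, 0], [-0.083, -0.254, 0.8, 0, 0, -0.015, 0], [-0.083, -0.254, 1, 0, 0, -0.015, 0], [-0.083, -0.254, 1, 0, 0, -0.015, 0]])

```text
time: 3.85
ee_pos: [0.4776, -0.0894, 0.1878]
eef_rot: [0.701, 0.713, -0.001, -0.002]
ft_force: [-0.2, -0.9, 1.3]
width: 0.0001
```

Request:
play_rows(motion=[[0, 0, 0.2, 0, 0, 0, 0], [0, 0, 0.35, 0, 0, 0, 0], [0, 0, 0.45, 0, 0, 0, 0], [0, 0, 0.45, 0, 0, 0, 0], [0, 0, 0.45, 0, 0, 0, 0]])

```text
time: 4.47
ee_pos: [0.4809, -0.0897, 0.1017]
eef_rot: [0.701, 0.713, 0.001, 0.001]
ft_force: [-0.4, -0.9, 0.2]
width: 0.0003
```

```bash
python3 -c "
from h import *
need([.479,-.09,.082],90.95)"
```

```text
t 4.47 pos [ 0.4809 -0.0897  0.1017] f [-0.35 -0.89  0.22] w 0.0003 yaw 91.0
shift [-0.0014 -0.0096  0.0985] turn [0.0015 0.0005 0.0006]
```

Request:
play_rows(motion=[[0, -0.005, 0.05, 0, 0, 0, 0], [0, -0.005, 0.09, 0, 0, 0, 0], [0, -0.005, 0.09, 0, 0, 0, 0]])

```text
time: 4.85
ee_pos: [0.4782, -0.0894, 0.0811]
eef_rot: [0.701, 0.713, -0.0, -0.001]
ft_force: [0.2, -0.4, 0.2]
width: 0.0005
```

Request:
play_rows(motion=[[0, 0, 0.01, 0, 0, 0, 0], [0, 0, 0.01, 0, 0, 0, 0]])

```text
time: 5.1
ee_pos: [0.4787, -0.0894, 0.0798]
eef_rot: [0.701, 0.713, 0.0, 0.0]
ft_force: [-0.3, -0.5, 2.1]
width: 0.0006
```

Request:
play_rows(motion=[[0, 0, 0.005, 0, 0, 0, 0], [0, 0, 0.005, 0, 0, 0, 0]])

```text
time: 5.35
ee_pos: [0.4788, -0.0895, 0.0789]
eef_rot: [0.701, 0.713, 0.0, 0.0]
ft_force: [-0.9, -0.1, 2.1]
width: 0.0006
```

Request:
play_rows(motion=[[0, 0, 0.005, 0, 0, 0, 0], [0, 0, 0.005, 0, 0, 0, 0]])

```text
time: 5.6
ee_pos: [0.4788, -0.0894, 0.0778]
eef_rot: [0.701, 0.713, 0.0, 0.0]
ft_force: [-0.6, 0.9, 4.2]
width: 0.0004
```

Request:
play_rows(motion=[[0, 0, 0.005, 0, 0, 0, 0], [0, 0, 0.005, 0, 0, 0, 0]])

```text
time: 5.85
ee_pos: [0.4788, -0.0895, 0.0768]
eef_rot: [0.701, 0.713, 0.0, 0.0]
ft_force: [-1.0, 0.2, 3.9]
width: 0.0006
```

Request:
play_rows(motion=[[0, 0, 0.005, 0, 0, 0, 0], [0, 0, 0.005, 0, 0, 0, 0]])

```text
time: 6.1
ee_pos: [0.4788, -0.0895, 0.0758]
eef_rot: [0.701, 0.713, 0.0, 0.0]
ft_force: [-0.8, 0.6, 4.8]
width: 0.0003
```

Request:
play_rows(motion=[[0, 0, 0.005, 0, 0, 0, 0], [0, 0, 0.005, 0, 0, 0, 0]])

```text
time: 6.35
ee_pos: [0.4788, -0.0894, 0.0749]
eef_rot: [0.701, 0.713, 0.0, 0.0]
ft_force: [-1.4, 1.6, 5.9]
width: 0.0002
```

Request:
play_rows(motion=[[0, 0, 0.005, 0, 0, 0, 0], [0, 0, 0.005, 0, 0, 0, 0]])

```text
time: 6.6
ee_pos: [0.4788, -0.0895, 0.0739]
eef_rot: [0.701, 0.713, 0.0, 0.0]
ft_force: [-0.8, 0.8, 6.9]
width: 0.0003
```

Request:
play_rows(motion=[[0, 0, 0.004, 0, 0, 0, 0], [0, 0, 0.004, 0, 0, 0, 0]])

```text
time: 6.85
ee_pos: [0.4788, -0.0895, 0.0732]
eef_rot: [0.701, 0.713, 0.0, 0.0]
ft_force: [-1.6, 1.3, 7.7]
width: 0.0008
```

Cap 1 only climbs (linear), so it is soft. Next cap.

Request:
play_rows(motion=[[0, 0, -0.11, 0, 0, 0, 0], [0.21, 0, -0.11, 0, 0, 0, 0], [0.425, 0, -0.11, 0, 0, 0, 0], [0.425, 0, -0.043, 0, 0, 0, 0], [0.425, 0, -0.043, 0, 0, 0, 0]])

```text
time: 7.48
ee_pos: [0.4764, -0.0049, 0.0805]
eef_rot: [0.701, 0.713, -0.001, -0.001]
ft_force: [-0.5, 0.3, 0.8]
width: 0.0007
```

Request:
play_rows(motion=[[0, 0, 0.01, 0, 0, 0, 0], [0, 0, 0.01, 0, 0, 0, 0]])

```text
time: 7.72
ee_pos: [0.4771, -0.0054, 0.0795]
eef_rot: [0.701, 0.713, -0.0, 0.0]
ft_force: [-0.5, -1.1, 0.4]
width: 0.0004
```

Request:
play_rows(motion=[[0, 0, 0.005, 0, 0, 0, 0], [0, 0, 0.005, 0, 0, 0, 0]])

```text
time: 7.98
ee_pos: [0.4773, -0.005, 0.0786]
eef_rot: [0.701, 0.713, -0.0, 0.0]
ft_force: [-0.7, -1.2, 2.5]
width: 0.0006
```

Request:
play_rows(motion=[[0, 0, 0.005, 0, 0, 0, 0], [0, 0, 0.005, 0, 0, 0, 0]])

```text
time: 8.22
ee_pos: [0.4773, -0.0047, 0.0776]
eef_rot: [0.701, 0.713, -0.0, 0.0]
ft_force: [-1.1, -2.0, 3.4]
width: 0.0005
```

Request:
play_rows(motion=[[0, 0, 0.005, 0, 0, 0, 0], [0, 0, 0.005, 0, 0, 0, 0]])

```text
time: 8.48
ee_pos: [0.4773, -0.0046, 0.0766]
eef_rot: [0.701, 0.713, 0.0, 0.0]
ft_force: [0.2, -2.3, 4.1]
width: 0.0006
```

Request:
play_rows(motion=[[0, 0, 0.005, 0, 0, 0, 0], [0, 0, 0.005, 0, 0, 0, 0]])

```text
time: 8.72
ee_pos: [0.4773, -0.0046, 0.0756]
eef_rot: [0.701, 0.713, -0.0, 0.0]
ft_force: [-1.8, -2.3, 4.5]
width: 0.0001
```

Request:
play_rows(motion=[[0, 0, 0.005, 0, 0, 0, 0], [0, 0, 0.005, 0, 0, 0, 0]])

```text
time: 8.98
ee_pos: [0.4773, -0.0046, 0.0746]
eef_rot: [0.701, 0.713, -0.0, 0.0]
ft_force: [-1.4, -3.2, 6.4]
width: 0.0007
```

Request:
play_rows(motion=[[0, 0, 0.005, 0, 0, 0, 0], [0, 0, 0.005, 0, 0, 0, 0]])

```text
time: 9.22
ee_pos: [0.4773, -0.0047, 0.0737]
eef_rot: [0.701, 0.713, -0.0, 0.0]
ft_force: [-2.1, -2.8, 5.9]
width: 0.0004
```

Cap 2 climbs throughout without giving way, so it is soft too.

Request:
play_rows(motion=[[0, 0, -0.11, 0, 0, 0, 0], [0.21, 0, -0.11, 0, 0, 0, 0], [0.425, 0, -0.11, 0, 0, 0, 0], [0.425, 0, -0.043, 0, 0, 0, 0], [0.425, 0, -0.043, 0, 0, 0, 0]])

```text
time: 9.85
ee_pos: [0.4748, 0.0804, 0.081]
eef_rot: [0.701, 0.714, -0.001, -0.001]
ft_force: [0.1, -0.2, -0.2]
width: 0.0002
```

Request:
play_rows(motion=[[0, 0, 0.01, 0, 0, 0, 0], [0, 0, 0.01, 0, 0, 0, 0]])

```text
time: 10.1
ee_pos: [0.4757, 0.0797, 0.0802]
eef_rot: [0.701, 0.713, -0.0, 0.0]
ft_force: [-1.0, -0.7, 0.2]
width: -0.0003
```

Request:
play_rows(motion=[[0, 0, 0.005, 0, 0, 0, 0], [0, 0, 0.005, 0, 0, 0, 0]])

```text
time: 10.35
ee_pos: [0.4758, 0.08, 0.0793]
eef_rot: [0.701, 0.713, -0.0, 0.0]
ft_force: [-0.9, -0.5, 3.1]
width: 0.0006
```

Request:
play_rows(motion=[[0, 0, 0.005, 0, 0, 0, 0], [0, 0, 0.005, 0, 0, 0, 0]])

```text
time: 10.6
ee_pos: [0.4758, 0.0803, 0.0782]
eef_rot: [0.701, 0.713, 0.0, 0.0]
ft_force: [-1.0, -1.3, 3.3]
width: 0.0005
```

Request:
play_rows(motion=[[0, 0, 0.005, 0, 0, 0, 0], [0, 0, 0.005, 0, 0, 0, 0]])

```text
time: 10.85
ee_pos: [0.4758, 0.0804, 0.0772]
eef_rot: [0.701, 0.713, 0.0, 0.0]
ft_force: [-0.4, -2.0, 3.8]
width: 0.0003
```

Request:
play_rows(motion=[[0, 0, 0.005, 0, 0, 0, 0], [0, 0, 0.005, 0, 0, 0, 0]])

```text
time: 11.1
ee_pos: [0.4758, 0.0804, 0.0761]
eef_rot: [0.701, 0.713, 0.0, 0.0]
ft_force: [-1.1, -3.3, 4.7]
width: 0.0003
```

Request:
play_rows(motion=[[0, 0, 0.005, 0, 0, 0, 0], [0, 0, 0.005, 0, 0, 0, 0]])

```text
time: 11.35
ee_pos: [0.4757, 0.0805, 0.0751]
eef_rot: [0.701, 0.713, 0.0, 0.0]
ft_force: [-0.5, -2.4, 4.8]
width: 0.0003
```

Request:
play_rows(motion=[[0, 0, 0.005, 0, 0, 0, 0], [0, 0, 0.005, 0, 0, 0, 0]])

```text
time: 11.6
ee_pos: [0.4758, 0.0804, 0.0742]
eef_rot: [0.701, 0.713, -0.0, 0.0]
ft_force: [-1.5, -2.9, 4.7]
width: 0.0002
```

Cap 3 levels off at 4–5 N, which is the plateau soft one. Now cap 4.

Request:
play_rows(motion=[[0, 0, -0.11, 0, 0, 0, 0], [0.21, 0, -0.11, 0, 0, 0, 0], [0.425, 0, -0.11, 0, 0, 0, 0], [0.425, 0, -0.043, 0, 0, 0, 0], [0.425, 0, -0.043, 0, 0, 0, 0]])

```text
time: 12.22
ee_pos: [0.4731, 0.165, 0.0814]
eef_rot: [0.701, 0.714, -0.001, -0.001]
ft_force: [0.0, -0.2, 0.6]
width: 0.0004
```

Request:
play_rows(motion=[[0, 0, 0.01, 0, 0, 0, 0], [0, 0, 0.01, 0, 0, 0, 0]])

```text
time: 12.48
ee_pos: [0.4744, 0.1647, 0.0808]
eef_rot: [0.701, 0.713, -0.0, 0.0]
ft_force: [-0.4, -0.1, 0.3]
width: 0.0003
```

Request:
play_rows(motion=[[0, 0, 0.005, 0, 0, 0, 0], [0, 0, 0.005, 0, 0, 0, 0]])

```text
time: 12.72
ee_pos: [0.4745, 0.1651, 0.08]
eef_rot: [0.701, 0.713, 0.0, 0.0]
ft_force: [0.1, -1.6, 2.9]
width: 0.0004
```

Request:
play_rows(motion=[[0, 0, 0.005, 0, 0, 0, 0], [0, 0, 0.005, 0, 0, 0, 0]])

```text
time: 12.98
ee_pos: [0.4745, 0.1653, 0.079]
eef_rot: [0.701, 0.713, 0.0, 0.0]
ft_force: [0.5, -1.6, 5.4]
width: 0.0007
```

Request:
play_rows(motion=[[0, 0, 0.005, 0, 0, 0, 0], [0, 0, 0.005, 0, 0, 0, 0]])

```text
time: 13.22
ee_pos: [0.4745, 0.1653, 0.0779]
eef_rot: [0.701, 0.713, 0.0, 0.0]
ft_force: [0.0, -3.2, 5.4]
width: 0.0002
```

Request:
play_rows(motion=[[0, 0, 0.005, 0, 0, 0, 0], [0, 0, 0.005, 0, 0, 0, 0]])

```text
time: 13.48
ee_pos: [0.4744, 0.1654, 0.0768]
eef_rot: [0.701, 0.713, 0.0, 0.0]
ft_force: [1.5, -3.0, 3.8]
width: 0.0008
```

Request:
play_rows(motion=[[0, 0, 0.005, 0, 0, 0, 0], [0, 0, 0.005, 0, 0, 0, 0]])

```text
time: 13.72
ee_pos: [0.474, 0.1657, 0.0756]
eef_rot: [0.701, 0.713, 0.0, -0.0]
ft_force: [0.8, -0.5, 1.5]
width: 0.0005
```

Request:
play_rows(motion=[[0, 0, 0.005, 0, 0, 0, 0], [0, 0, 0.005, 0, 0, 0, 0]])

```text
time: 13.98
ee_pos: [0.4741, 0.1656, 0.0746]
eef_rot: [0.701, 0.713, 0.0, -0.0]
ft_force: [0.9, -1.0, 1.3]
width: 0.0007
```

The force on cap 4 rises to 5.4 N and then gives way to 1.3 N, so it is the good switch and it has been pressed through. Lift, open and straddle it.

Request:
play_rows(motion=[[0, 0, -0.18, 0, 0, 0, 100], [0, 0, -0.18, 0, 0, 0, 100], [0, 0, -0.18, 0, 0, 0, 100], [0, 0, -0.18, 0, 0, 0, 100], [0, 0, -0.18, 0, 0, 0, 100]])

```text
time: 14.6
ee_pos: [0.4738, 0.1654, 0.1101]
eef_rot: [0.701, 0.713, -0.0, -0.0]
ft_force: [0.6, -0.5, -1.2]
width: 0.0426
```

Request:
play_rows(motion=[[0, 0, 0, 0, 0, 0, 100], [0, 0, 0, 0, 0, 0, 100], [0, 0, 0, 0, 0, 0, 100], [0, 0, 0, 0, 0, 0, 100]])

```text
time: 15.1
ee_pos: [0.4742, 0.1655, 0.1107]
eef_rot: [0.701, 0.713, -0.0, 0.0]
ft_force: [-0.2, 0.0, -0.1]
width: 0.0814
```

```bash
python3 - <<'E'
from h import *
need([.4745,.1645,.03],90.95)
c=eyes.camera('wrist');save(c,'w3')
for n,p in {"capc":[.4745,.1645,.08],"edge":[.4745,.1645,.064]}.items(): print(n,proj(c,p).round())
E
```

```text
t 15.1 pos [0.4742 0.1655 0.1107] f [-0.21  0.03 -0.15] w 0.0814 yaw 91.01
shift [-0.0048  0.0016  0.4036] turn [0.     0.0001 0.0007]
capc [259. 224.]
edge [259. 215.]
```

View pics/w3.png

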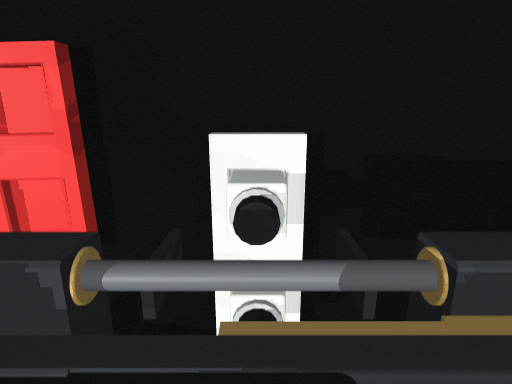

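The good switch is centred between the fingers at (257,219); the prediction was (259,224), so I nudge about 2 mm in +y. Descend and grip.

Request:
play_rows(motion=[[0.01, 0, 0.15, 0, 0, 0, 100], [0.01, 0, 0.3, 0, 0, 0, 100], [0.01, 0, 0.4, 0, 0, 0, 100], [0.01, 0, 0.4, 0, 0, 0, 100]], squeeze=20)

```text
time: 15.65
ee_pos: [0.4733, 0.1673, 0.0297]
eef_rot: [0.701, 0.713, -0.001, -0.001]
ft_force: [0.9, -0.5, 0.6]
width: 0.0869
```

Request:
play_rows(motion=[[0, 0, 0, 0, 0, 0, 40], [0, 0, 0, 0, 0, 0, 40], [0, 0, 0, 0, 0, 0, 40], [0, 0, 0, 0, 0, 0, 40], [0, 0, 0, 0, 0, 0, 40]])

```text
time: 16.27
ee_pos: [0.4742, 0.1675, 0.0308]
eef_rot: [0.701, 0.713, 0.0, 0.0]
ft_force: [0.9, -0.3, -0.0]
width: 0.0449
```

Request:
play_rows(motion=[[0, 0, 0, 0, 0, 0, 30], [0, 0, 0, 0, 0, 0, 30], [0, 0, 0, 0, 0, 0, 30]])

```text
time: 16.65
ee_pos: [0.4739, 0.1675, 0.0308]
eef_rot: [0.701, 0.713, -0.0, -0.0]
ft_force: [-4.2, -0.5, 4.7]
width: 0.0419
```

Request:
play_rows(motion=[[0, 0, -0.04, 0, 0, 0, 30], [0, 0, -0.1, 0, 0, 0, 30], [0, 0, -0.25, 0, 0, 0, 30], [0, 0, -0.45, 0, 0, 0, 30], [0, 0, -0.6, 0, 0, 0, 30]])

```text
time: 17.27
ee_pos: [0.4745, 0.1678, 0.1531]
eef_rot: [0.701, 0.713, 0.001, 0.001]
ft_force: [-0.1, 0.4, -3.0]
width: 0.0419
```

Request:
play_rows(motion=[[-0.15, 0.12, 0, 0, 0, 0, 30], [-0.35, 0.3, 0, 0, 0, 0.03, 30], [-0.6, 0.5, 0, 0, 0, 0.07, 30], [-0.85, 0.7, 0, 0, 0, 0.11, 30], [-1, 0.85, 0, 0, 0, 0.14, 30]])

```text
time: 17.9
ee_pos: [0.649, -0.033, 0.1513]
eef_rot: [0.776, 0.63, -0.0, 0.001]
ft_force: [0.1, 0.4, -2.3]
width: 0.0416
```

```bash
python3 - <<'E'
from h import *
need([.642,-.097,.15],78.3)
E
```

```text
t 17.9 pos [ 0.649  -0.033   0.1513] f [ 0.14  0.45 -2.25] w 0.0416 yaw 78.15
shift [-0.3203  0.0315  0.0066] turn [ 0.0005  0.0005 -0.0016]
```

Lifted: the load reads about −2.6 N and the width is 42 mm. Backing off along −y to view the pocket.

Request:
play_rows(motion=[[-0.15, 0.015, 0, 0, 0, 0, 30], [-0.32, 0.03, 0, 0, 0, 0, 30], [-0.32, 0.03, 0, 0, 0, 0, 30], [-0.32, 0.03, 0, 0, 0, 0, 30]])

```text
time: 18.4
ee_pos: [0.6408, -0.0928, 0.1513]
eef_rot: [0.775, 0.632, 0.0, -0.0]
ft_force: [-0.0, 0.6, -3.0]
width: 0.0417
```

```bash
python3 - <<'E'
from h import *
c=eyes.camera('wrist')
np.savez('w4.npz',**{k:c[k] for k in('image','mtx','R','t')})
need([.6545,-.035,.15],78.3)
for l,z in(("pocket",.008),):
    print(l,[(round(d["p"],2),np.round(d["xy"]).tolist(),np.round(ray(c,d["xy"],z),4).tolist()) for d in eyes.landmark_of(c,l)[:5]])
for d in eyes.regions_of(c,"carrier")[:2]:
    m=d["region"].astype(np.uint8); k=max(cv2.findContours(m,0,2)[0],key=cv2.contourArea)
    w=np.array([ray(c,p[0],.018)[:2] for p in k])
    print(round(d["p"],2),d["xy"],cv2.minAreaRect((w*1000).astype(np.float32)))
im=c["image"].copy()
a=np.radians(-11.7); ctr=np.array([.6545,-.035])
ex=np.array([np.cos(a),np.sin(a)]); ey=np.array([-np.sin(a),np.cos(a)])
pts=[proj(c,[*(ctr+.0245*(i*ex+j*ey)),.018]) for i,j in((-1,-1),(1,-1),(1,1),(-1,1))]
print(np.round(pts))
cv2.imwrite("pics/w4.png",im[...,::-1])
E
```

```text
t 18.45 pos [ 0.6408 -0.0921  0.1513] f [ 0.39 -0.11 -2.18] w 0.0417 yaw 78.49
shift [0.2934 0.0101 0.0065] turn [ 0.0003 -0.0006  0.0021]
pocket [(0.82, [259.0, 117.0], [0.6538, -0.0353, 0.008])]
0.98 [260.5, 90.2] ((659.6156005859375, -10.755088806152344), (132.2445526123047, 76.4532470703125), 78.37190246582031)
[[232. 145.]
 [288. 145.]
 [289.  88.]
 [231.  87.]]
```

View pics/w4.png

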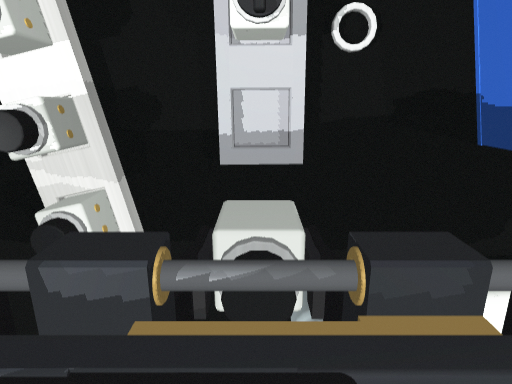

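The pocket outline is at (232–290, 88–146), within 1 px of my model at (.6545,−.035). Checking where the switch sits in the grip along tool x.

```bash
python3 - <<'E'
from h import *
c=dict(np.load('w4.npz')); s=r.read_state(); R=Ro.from_quat(s["eef_rot"])
print(s["ee_pos"])
for off in(-.004,0,.004):
    print(off,[proj(c,s["ee_pos"]+R.apply([.021+off,y,.0225])).round(1).tolist() for y in(-.021,.021)])
im=c["image"]; print(im[192:212,235:280].mean((1,2)).round()); print(im[207,205:310].mean(1).round().astype(int).tolist())
E
```

```text
[ 0.6408292  -0.0919591   0.15111468]
-0.004 [[221.5, 198.6], [293.9, 198.4]]
0 [[221.3, 191.9], [294.0, 191.7]]
0.004 [[221.1, 185.2], [294.2, 185.0]]
[ 17.  17.  17.  18.  18.  17.  17.  17. 133. 163. 163. 163. 163. 164.
 164. 164. 164. 164. 165. 165.]
[17, 18, 16, 21, 16, 19, 18, 20, 19, 21, 18, 18, 17, 20, 17, 19, 45, 154, 156, 162, 165, 164, 163, 164, 165, 164, 165, 164, 164, 165, 165, 165, 164, 164, 165, 165, 164, 164, 165, 166, 163, 165, 165, 166, 164, 164, 164, 164, 165, 164, 164, 165, 164, 164, 166, 165, 166, 164, 164, 165, 164, 163, 164, 165, 164, 164, 164, 165, 165, 164, 163, 165, 165, 164, 166, 164, 164, 165, 164, 164, 165, 165, 166, 164, 164, 164, 164, 163, 166, 171, 172, 46, 17, 17, 15, 18, 21, 14, 20, 18, 17, 17, 17, 19, 19]
```

The switch sits 4.8 mm behind the TCP along tool x and 0.5 mm off along tool y, so I correct for that. Move over the pocket first and check.

Request:
play_rows(motion=[[0.15, 0.005, 0, 0, 0, 0, 30], [0.314, 0.011, 0, 0, 0, 0.002, 30], [0.314, 0.011, 0.15, 0, 0, 0.002, 30], [0.314, 0.011, 0.35, 0, 0, 0.002, 30], [0.314, 0.011, 0.4, 0, 0, 0.002, 30]])

```text
time: 19.18
ee_pos: [0.6538, -0.0316, 0.0683]
eef_rot: [0.775, 0.631, -0.002, -0.001]
ft_force: [-0.8, 0.1, -1.9]
width: 0.0419
```

Request:
play_rows(motion=[[0, 0, 0, 0, 0, 0, 30], [0, 0, 0, 0, 0, 0, 30]])

```text
time: 19.42
ee_pos: [0.6566, -0.0321, 0.0727]
eef_rot: [0.776, 0.631, 0.001, 0.001]
ft_force: [0.0, -0.8, -1.8]
width: 0.0421
```

```bash
python3 - <<'E'
from h import *
need([.6555,-.031,.0305],78.35)
c=eyes.camera('wrist'); d=eyes.camera('side')
u,v=proj(d,[.655,-.035,.04]).astype(int); print(u,v)
k=cv2.resize(d["image"][v-50:v+50,u-50:u+50],(384,384),interpolation=2)
cv2.imwrite("pics/w5.png",cv2.resize(np.hstack([c["image"][:,80:432],k]),None,fx=1,fy=1)[...,::-1])
E
```

```text
t 19.43 pos [ 0.6566 -0.0321  0.0727] f [ 0.04 -0.85 -1.8 ] w 0.0421 yaw 78.23
shift [ 0.004  -0.0068  0.2109] turn [ 0.0017 -0.0004 -0.0013]
202 185
```

View pics/w5.png

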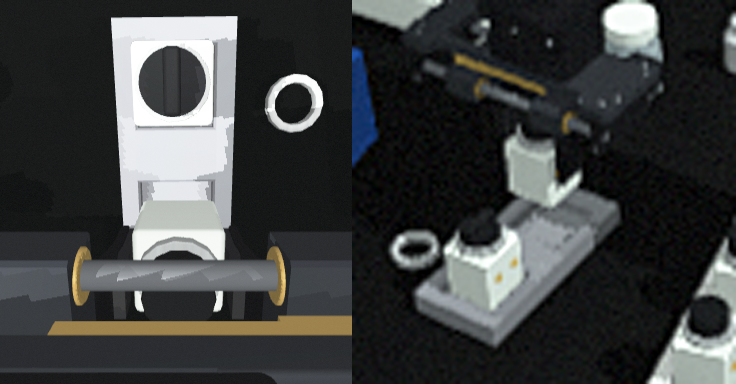

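The switch hangs over the pocket (pocket columns 139–215, switch 134–222, the same centre). Lower it slowly.

Request:
play_rows(motion=[[0.004, -0.005, 0.05, 0, 0, 0, 30], [0.004, -0.005, 0.09, 0, 0, 0, 30], [0.004, -0.005, 0.13, 0, 0, 0, 30], [0.004, -0.005, 0.165, 0, 0, 0, 30], [0.004, -0.005, 0.165, 0, 0, 0, 30]])

```text
time: 20.15
ee_pos: [0.6542, -0.0313, 0.0369]
eef_rot: [0.776, 0.631, -0.0, -0.0]
ft_force: [0.2, -1.4, -2.8]
width: 0.042
```

Request:
play_rows(motion=[[0, 0, 0.015, 0, 0, 0, 30], [0, 0, 0.03, 0, 0, 0, 30], [0, 0, 0.03, 0, 0, 0, 30]])

```text
time: 20.52
ee_pos: [0.6545, -0.0313, 0.0315]
eef_rot: [0.776, 0.631, -0.0, -0.0]
ft_force: [0.0, 0.6, -1.5]
width: 0.0418
```

Request:
play_rows(motion=[[0, 0, 0.006, 0, 0, 0, 30], [0, 0, 0.012, 0, 0, 0, 30], [0, 0, 0.012, 0, 0, 0, 30]])

```text
time: 20.9
ee_pos: [0.6548, -0.0313, 0.0308]
eef_rot: [0.776, 0.631, 0.0, 0.0]
ft_force: [-5.5, -0.4, 8.1]
width: 0.0419
```

It touches the floor at the expected height (8 N, z = .0308). Relax 1 mm, open, and rise.

Request:
play_rows(motion=[[0, 0, -0.004, 0, 0, 0, 30], [0, 0, -0.004, 0, 0, 0, 60], [0, 0, -0.004, 0, 0, 0, 100], [0, 0, -0.004, 0, 0, 0, 100], [0, 0, -0.004, 0, 0, 0, 100]])

```text
time: 21.52
ee_pos: [0.6546, -0.0313, 0.0301]
eef_rot: [0.776, 0.631, 0.0, 0.0]
ft_force: [-0.1, 0.0, -0.4]
width: 0.0739
```

Request:
play_rows(motion=[[0, 0, 0, 0, 0, 0, 100], [0, 0, 0, 0, 0, 0, 100], [0, 0, 0, 0, 0, 0, 100]])

```text
time: 21.9
ee_pos: [0.6546, -0.0313, 0.0302]
eef_rot: [0.776, 0.631, -0.0, 0.0]
ft_force: [0.4, -0.2, 0.4]
width: 0.0868
```

Request:
play_rows(motion=[[0, 0, -0.15, 0, 0, 0, 100], [0, 0, -0.4, 0, 0, 0, 100], [-0.2, 0, -0.65, 0, 0, 0, 100], [-0.45, 0, -0.8, 0, 0, 0, 100], [-0.45, 0, -0.8, 0, 0, 0, 100]])

```text
time: 22.52
ee_pos: [0.6368, -0.1254, 0.1931]
eef_rot: [0.778, 0.628, 0.0, 0.003]
ft_force: [-0.0, 0.2, 0.4]
width: 0.0866
```

```bash
python3 - <<'E'
from h import *
need([.6545,-.0355,.2],78.35)
c=eyes.camera('wrist'); d=eyes.camera('side')
u,v=proj(d,[.6,0,.04]).astype(int)
k=cv2.resize(d["image"][v-64:v+64,u-64:u+64],(384,384),interpolation=2)
print("model cap centre",proj(c,[.6548,-.0355,.08]))
cv2.imwrite("pics/w6.png",np.hstack([c["image"][:,100:420],k])[...,::-1])
E
```

```text
t 22.52 pos [ 0.6368 -0.1254  0.1931] f [-0.01  0.17  0.42] w 0.0866 yaw 77.8
shift [ 0.458  -0.0082 -0.0359] turn [ 0.0031  0.0018 -0.0061]
model cap centre [255.39470421  75.32225813]
```

View pics/w6.png

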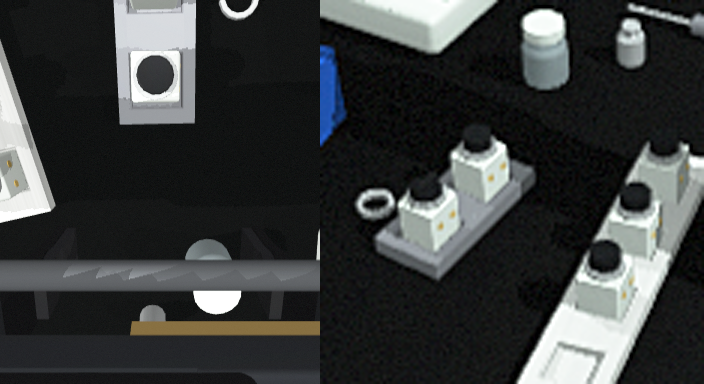

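The cap is at (255,75), against a model of (255.4,75.3) for a fully seated switch. It is upright, and the other three stand in the nest. Handing in.

Request:
play_rows(motion=[[0, 0, 0, 0, 0, 0, 100], [0, 0, 0, 0, 0, 0, 100], [0, 0, 0, 0, 0, 0, 100]])

```text
time: 23.0
ee_pos: [0.6362, -0.1186, 0.1897]
eef_rot: [0.776, 0.631, -0.0, -0.0]
ft_force: [0.1, 0.6, -0.0]
width: 0.0869
```

```bash
python3 -c "
from h import *
print(job.close_job())"
```

```text
the job is handed in; nothing more can be done
None
```

The good switch was the fourth one, at the nest's +y end. It now stands released in the grey carrier's empty pocket, and I handed the job in at 23 s; no verdict was reported.

- **Finding it:** I pressed all four caps slowly, and no reading went above 7.7 N. Three were soft: two only climbed and one levelled off at 4–5 N. The fourth rose to 5.4 N, then gave way to 1.3 N, and I pressed it about 6 mm down, past the snap.
- **Placing it:** The switch touched the pocket floor at the expected height with about 8 N, and then I let go.
- **Last checks:** The final pictures show it upright, with its cap within 1 px of where a fully seated one should be. The three soft switches are still in the nest, and the carrier-side bystanders in view look untouched. The caliper was not in the final crops and the screwdriver only partly, but the arm never went down near either.
- **Disagreement:** The switch sat about 5 mm off the finger centre in the grip. I measured this in the wrist picture and corrected for it before lowering.

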